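# Zero the coffee grinder's burrs and set its grind collar

### The arm

A 6-joint arm with a two-finger parallel gripper is mounted at the origin on a cart in front of the work surface, level with it; the furniture and walls round the work are solid. World frame = base frame: x ahead of the robot, y to its left, z up, the work surface at z = 0. Lengths are in m, angles in rad, forces in N, time in s.
With the tool pointing down it reaches from about 0.35 to 0.975 m from the base axis. Payload 4.9 kg.
Tool frame: the origin (TCP) lies between the finger pads; the fingertips stand 14 mm ahead of it and the grasp point (between the pads) lies 5 mm behind it (manip.finger_overhang is the distance from the TCP to the fingertips, in m); z points along the fingers, y is the line along which they close (so a half turn about z gives the same grasp; the last joint's range is limited). The gripper opens to 85 mm and grips with 20 to 120 N. Pads are 22 mm wide; open, the fingers measure 114 mm over their backs; the gripper's body (76 mm by 85 mm) begins 54 mm behind the grasp point. The pads swing forward as they close: fully open they stand 13 mm farther back than shut.
Start: joints at [1.048, 0.053, 1.613, -0, 1.476, -0.119], TCP at [0.246, 0.575, 0.245] pointing down, gripper open.
Joint ranges: [-3.01, 3.01], [-1.01, 2.22], [0.06, 2.58], [-1.02, 4.17], [0.09, 2.62], [-3.14, 3.14]. Speed limits (rad/s): [2.57, 2.57, 3.14, 3.14, 3.14, 3.14].

### API

Orientations are given as a unit quaternion [w, x, y, z].
In Python, from plant import manip, grab_frame gives the robot as it stands.
- The arm moves only by the tool servo_tool, never from a script. Its argument "deltas" is a list that holds one entry, the list of rows, each a list of 5 numbers: the opening in per cent of the stroke, from 0 (shut) to 100 (fully open), then the shift along the world's x, y, z in m, then the turn about the world's z in degrees. A call has exactly 8 rows; each row shifts and turns the commanded pose from where the row before left it; what a row does not reach is not made up. A row lasts 1/10 s, in which the tool goes at most 50 mm and 8.59 degrees, less where a joint would pass 70% of its speed; a pose out of reach is approached as far as the arm can. A call is refused whole if a number of a shift passes 0.05 or a number of a turn 8.59, either way. A call with a gripper value outside its range is refused whole. The fingers move at their own pace and stop on an object; the grip force is fixed at half the most. Time passes only in rows, so rows that do not move let the fingers close, or fill a call up. It gives the time, the measured TCP pose, the force, the opening and the grip force at its end, in the units of the state.
- manip.state(): the state, without advancing time (a new reading comes with each control period).
- grab_frame(name): name is "side" or "top"; returns a dict with "pixels" (420x560x3 uint8, red, green, blue), "z_map" (420x560 float32, m along the optical axis (not along the pixel's ray), 0 where there is no reading), "fx", "fy", "cx", "cy" (pixels), "rvec" (rotation vector, rad) and "tvec" (3), from world to camera coordinates, as OpenCV has them. Camera axes: x right, y down, z forward; pixel columns grow to the right and rows downward; lengths in m; the calibration is good to about 2 mm. A picture is of the moment at which its call begins.
- manip.job_done(): hands the job in; it is judged then, once.
The state is a dict: "time": time; "joint_pos": joint angles; "joint_vel": joint speeds; "joint_efforts": joint torques, N m; "tool_pos": TCP position; "tool_rot": TCP orientation; "contact_force": force on the tool from outside, world axes, zero at the start; "ft_torque": the same for the moment, N m; "gripper_width": opening from 0.0 (shut) to 1.0 (fully open); "grasp_force": force on a finger pad.
Only numpy, scipy, OpenCV 4.12 (cv2) and the standard library are available. Lean on these libraries where they do the work, as an engineer would, in place of code of your own. Each camera call takes 0.05 s, during which the arm holds its last target. There are 200 camera calls.

### The job

The coffee grinder has just been cleaned, so its grind setting is lost: grip its slim black collar without touching the fixed metal rings above and below it, turn it gently clockwise until you feel the burrs touch, then turn it back anticlockwise by three of the marks engraved 15 degrees apart on the ring below (45 degrees). Let the collar go and gently put the lid back, plug down and fully home in the grinder's neck, without upsetting the new setting; leave the glass, mug, measuring spoon and timer where they are.

Things in the scene. Friction and masses are not known exactly. Their poses are not given: they have to be found in the camera images.
- collar (a joint): Angle of the grinder's adjusting collar (rad). Grows anticlockwise seen from above (coarser), falls clockwise (finer); at 0 the collar's white index line points to the grinder's -x side. It turns stiffly (0.3 N m). Going clockwise it comes up hard where the burrs touch, at a reading between -0.4 and 0.1, new each time, that nothing shows. Forcing it there by over 0.5 N m beyond its drag jams them.
- collar_mid (a point): Point fixed in the grinder on the vertical axis of the collar, half-way up the collar; z up, x towards the motor column at the grinder's back. The collar is a black knurled ring, 58 mm across, 14 mm high (7 mm above and below this point); friction on finger pads about 0.7. The space beside it is free down to the marked ring, whose top is 10 mm below this point. The grinder does not move.
- scale_ring: Fixed metal ring with engraved marks below the collar, 76 mm across; its flat top lies 3 mm under the collar's underside. The origin is on the collar's axis at the level of the worktop (158 mm below collar_mid). Not to be touched.
- neck: Fixed metal parts above the collar on the same axis: a ring 51 mm across and 8 mm high right on top of the collar, then a tube 47 mm across, 24 mm high, open at the top. The collar stands out 4 mm all round beyond them. Origin on the axis at worktop level. Not to be touched while turning the collar.
- neck_mouth (a point): Centre of the neck tube's open mouth, 39 mm above collar_mid; z up. The bore is 41 mm across and 24 mm deep.
- lid_knob (a point): Centre of the metal knob on the black lid: 22 mm across, gripping part 12 mm high. It is 32.5 mm above the lid's underside and 13 mm above its flat flange (55 mm across, 5.5 mm thick); below the flange is a plug 34 mm across and 14 mm long with a chamfered end. The lid stands upright on its plug on the worktop. Fully home, the flange rests on the neck and this point is 18.5 mm above neck_mouth.
- glass: Small glass 49 mm across, 62 mm tall, standing on the grinder's foot under its chute; origin at its underside.
- mug: Small white mug, 62 mm across, 92 mm with the handle, 51 mm tall, beside the grinder; origin at its underside.
- scoop: Steel measuring spoon, 121 mm long, 19 mm high, lying behind the work; origin at its underside.
- timer: Kitchen timer, 63 mm across, 44 mm tall, behind the work; origin at its underside.

How it is judged:
By the outcome, as a careful person would: the job done as asked, in the order asked, and still so for the second after the job is handed in, with the robot touching nothing.
It also fails if it takes over 72 s, if anything falls off the work surface, if the arm or the gripper's body presses on something with over 40 N, if the wrist force passes 120 N, or if a joint passes its speed limit or range.

## Working session

There is one attempt and no reset: what is moved stays moved. The work goes in short steps, Python scripts to look and compute and a tool call to move; the robot and the scene stay as the last step left them, time stands still between calls to the robot, and variables do not carry over. Pictures are saved under pics/ and viewed, at most 10 in all, crops included, and the job is handed in when it is done.

Besides the shell and the picture viewer there is one more tool, called after "Request:" by a JSON object that holds its "method" and its "body". servo_tool: Moves the arm, as the interface text tells. Its arguments: {"type":"object","properties":{"deltas":{"type":"array"}},"required":["deltas"]}

```bash
mkdir -p pics; cat > h.py <<'E'
import numpy as np, cv2
from plant import manip, grab_frame
def shot(n,f):
    d=grab_frame(n); cv2.imwrite('pics/'+f,d['pixels'][:,:,::-1]); np.savez('pics/'+f[:-4],**d); return d
def world(d,u,v,z=None,depth=None):
    R=cv2.Rodrigues(np.array(d['rvec'],float))[0]; t=np.array(d['tvec'],float).ravel()
    r=np.array([(u-d['cx'])/d['fx'],(v-d['cy'])/d['fy'],1.])
    c=-R.T@t; w=R.T@r
    s=(z-c[2])/w[2] if z is not None else depth
    return c+s*w
def cloud(d):
    R=cv2.Rodrigues(np.array(d['rvec'],float))[0]; t=np.array(d['tvec'],float).ravel()
    v,u=np.mgrid[:420,:560]; Z=d['z_map']
    P=np.stack([(u-d['cx'])/d['fx']*Z,(v-d['cy'])/d['fy']*Z,Z],-1)
    return (P-t)@R
E
python3 - <<'E'
from h import *
for n in('top','side'):
    d=shot(n,n+'1.png'); R=cv2.Rodrigues(d['rvec'])[0]; print(n,d['fx'],-R.T@d['tvec'],R.round(2).tolist())
print(manip.state())
E
```

```text
top 534.3914071868877 [ 0.01206804 -0.02153714  1.37962514] [[0.05, -1.0, -0.01], [-0.93, -0.04, -0.37], [0.37, 0.02, -0.93]]
side 426.59012265848764 [0.41496702 0.46511117 0.86881452] [[-0.98, -0.22, 0.0], [-0.19, 0.81, -0.56], [0.12, -0.54, -0.83]]
{'time': 0.1, 'joint_pos': array([ 1.04799374e+00,  5.33002048e-02,  1.61417209e+00, -9.62633773e-06,
        1.47601062e+00, -1.18959419e-01]), 'joint_vel': array([ 0.00095213, -0.0012413 , -0.00425131, -0.00048159, -0.00115198,
       -0.00165136]), 'joint_efforts': array([-5.12483475e-04, -3.94901955e+01, -3.71366501e+01, -1.19986848e-04,
        3.82849452e-03, -2.67474388e-05]), 'tool_pos': array([0.24530057, 0.57425524, 0.24417093]), 'tool_rot': array([-2.93551066e-04,  2.00551702e-01,  9.79682664e-01, -8.98402973e-04]), 'contact_force': array([0.72843459, 0.15912579, 0.17467641]), 'ft_torque': array([ 0.00716893, -0.00340468,  0.02085661]), 'grasp_force': 0.0, 'gripper_width': 0.9965705299697439}
```

View pics/top1.png

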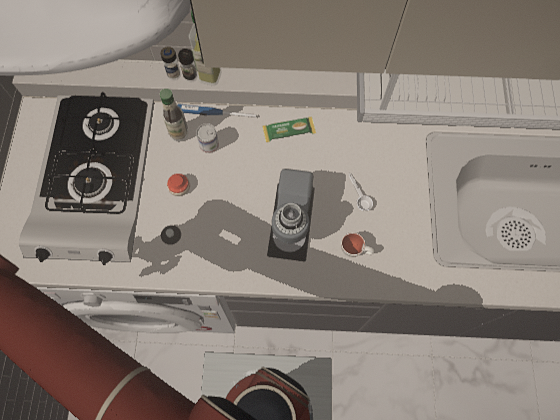

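View pics/side1.png

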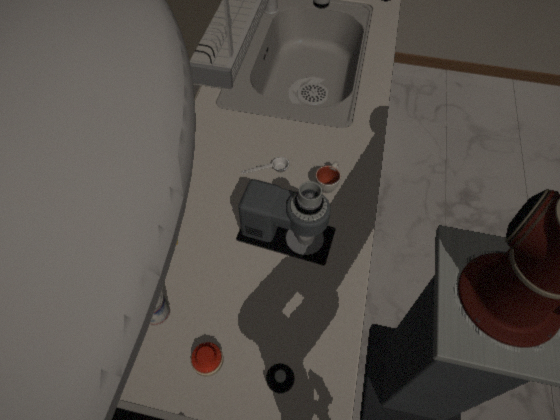

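```bash
python3 - <<'E'
from h import *
a=cv2.imread('pics/top1.png');b=cv2.imread('pics/side1.png')
r=lambda i,x,y,w,h,s:cv2.resize(i[y:y+h,x:x+w],None,fx=s,fy=s,interpolation=cv2.INTER_CUBIC)
c=np.hstack([r(a,262,165,60,100,6),r(b,230,170,110,100,4)[:,:]  if 0 else cv2.copyMakeBorder(r(b,230,170,110,100,4),0,200,0,0,cv2.BORDER_CONSTANT)])
cv2.imwrite('pics/z1.png',c);print(c.shape)
E
```

```text
(600, 800, 3)
```

View pics/z1.png

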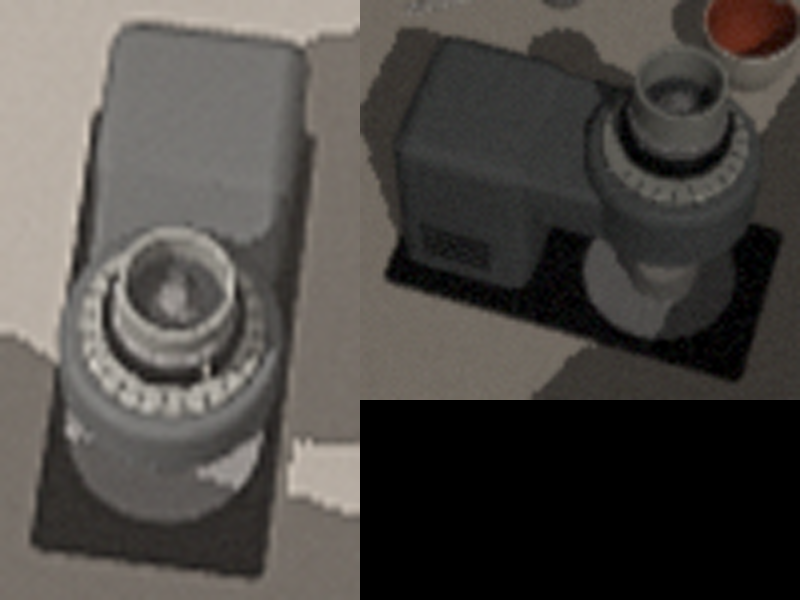

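```bash
cat > m.py <<'E'
from h import *
for n in('top','side'):
    d=dict(np.load(f'pics/{n}1.npz')); P=cloud(d)
    g={'top':(291,213),'side':(310,195)}[n]; l={'top':(170,234),'side':(280,377)}[n]
    print(n,'mouth ray',world(d,*g,z=.197))
    v,u=np.mgrid[:420,:560]
    def fit(sel,name):
        Q=P[sel]; c,(w,h),a=cv2.minAreaRect(Q[:,:2].astype(np.float32)); (mx,my),r=cv2.minEnclosingCircle(Q[:,:2].astype(np.float32))
        print(name,len(Q),'rect',np.round(c,4),round(w,4),round(h,4),round(a,1),'circ',round(mx,4),round(my,4),round(r,4),'z',Q[:,2].mean().round(4))
    near=lambda p,r:(abs(u-p[0])<r)&(abs(v-p[1])<r)&(d['z_map']>0)
    G=near(g,32); L=near(l,18); Z=P[...,2]
    for s,nm in((G,'g'),(L,'l')):
        h=np.histogram(Z[s],bins=np.arange(0,.26,.005)); print(nm,[(round(float(b),3),int(c)) for c,b in zip(*h) if c])
    fit(near(g,14)&(Z>.192)&(Z<.203),'rim')
    fit(near(l,12)&(Z>.034),'knob'); fit(L&(Z>.014)&(Z<.024),'flange')
    W=near((l[0],l[1]),60) 
E
python3 m.py
```

```text
top mouth ray [ 0.45291679 -0.04248052  0.197     ]
g [(0.0, 745), (0.005, 183), (0.01, 215), (0.015, 72), (0.02, 4), (0.03, 1), (0.04, 1), (0.045, 1), (0.05, 1), (0.06, 2), (0.065, 1), (0.07, 2), (0.075, 1), (0.09, 3), (0.095, 12), (0.1, 16), (0.105, 33), (0.11, 22), (0.115, 22), (0.12, 36), (0.125, 155), (0.13, 375), (0.135, 366), (0.14, 215), (0.145, 168), (0.15, 78), (0.155, 14), (0.16, 56), (0.165, 50), (0.17, 115), (0.175, 79), (0.18, 44), (0.185, 33), (0.19, 28), (0.195, 62), (0.2, 7)]
l [(0.0, 425), (0.005, 58), (0.01, 12), (0.015, 111), (0.02, 122), (0.025, 8), (0.03, 7), (0.035, 26), (0.04, 22), (0.045, 2)]
rim 86 rect [ 0.4566 -0.0424] 0.0441 0.0427 1.8 circ 0.4565 -0.0423 0.0235 z 0.1967
knob 52 rect [0.4457 0.274 ] 0.0212 0.0181 3.6 circ 0.4457 0.2749 0.0108 z 0.0396
flange 231 rect [0.4447 0.2741] 0.0527 0.0527 89.4 circ 0.4453 0.2745 0.0276 z 0.0198
side mouth ray [ 0.45604271 -0.02901098  0.197     ]
g [(0.0, 896), (0.005, 54), (0.01, 51), (0.015, 55), (0.02, 47), (0.025, 54), (0.03, 48), (0.035, 60), (0.04, 59), (0.045, 97), (0.05, 57), (0.095, 2), (0.1, 7), (0.105, 18), (0.11, 21), (0.115, 27), (0.12, 22), (0.125, 78), (0.13, 293), (0.135, 128), (0.14, 281), (0.145, 284), (0.15, 42), (0.155, 34), (0.16, 71), (0.165, 87), (0.17, 139), (0.175, 92), (0.18, 96), (0.185, 61), (0.19, 74), (0.195, 107), (0.2, 1)]
l [(0.0, 352), (0.01, 1), (0.015, 294), (0.02, 260), (0.025, 1), (0.03, 8), (0.035, 46), (0.04, 61)]
rim 153 rect [ 0.4584 -0.039 ] 0.046 0.0458 15.4 circ 0.4583 -0.0407 0.0247 z 0.1959
knob 109 rect [0.4462 0.2778] 0.0187 0.0201 12.7 circ 0.4462 0.2776 0.0107 z 0.04
flange 555 rect [0.4463 0.277 ] 0.0543 0.0527 58.3 circ 0.4463 0.2766 0.0276 z 0.0198
```

```bash
python3 - <<'E'
from h import *
d=dict(np.load('pics/top1.npz'));P=cloud(d)
print('column heights',P[170:205:6,280:312:8,2].round(3).tolist())
for z in(.158,.151,.165): print('index',z,world(d,296.5,226,z=z))
# column top rect & foot
v,u=np.mgrid[:420,:560];s=(u>265)&(u<322)&(v>165)&(v<200)&(P[...,2]>.11)
print(P[s].min(0),P[s].max(0),cv2.minAreaRect(P[s][:,:2].astype(np.float32)))
for p in((100,115),(36,545),(264,577),(118,28),(300,48)): print(world(d,262+p[0]/6,165+p[1]/6,z=(.012 if p[1]>100 else .14)))
# gripper fingers in the side / top cloud
st=manip.state(); t=st['tool_pos']
for n in('top','side'):
    e=dict(np.load(f'pics/{n}1.npz'));Q=cloud(e); m=(abs(Q[...,0]-t[0])<.09)&(abs(Q[...,1]-t[1])<.09)&(Q[...,2]>.1)&(Q[...,2]<.6); print(n,m.sum(), Q[m][:,2].min() if m.any() else None)
E
```

```text
column heights [[-0.004, 0.136, 0.136, 0.136], [0.133, 0.129, 0.134, 0.133], [0.138, 0.134, 0.134, 0.136], [0.132, 0.138, 0.136, 0.138], [0.129, 0.133, 0.134, 0.138], [0.13, 0.132, 0.129, 0.129]]
index 0.158 [ 0.43458365 -0.05753831  0.158     ]
index 0.151 [ 0.4370047 -0.0577446  0.151    ]
index 0.165 [ 0.43216261 -0.05733202  0.165     ]
[ 0.01206804 -0.09672014  0.11352835] [ 0.60216133 -0.00820079  1.37962514] ((0.30660971999168396, -0.030063167214393616), (0.08556708693504333, 0.5883802771568298), 85.08882141113281)
[ 0.60604737 -0.00858696  0.012     ]
[0.39827181 0.01106764 0.012     ]
[ 0.38829261 -0.08970705  0.012     ]
[ 0.59112416 -0.01578555  0.14      ]
[ 0.58519851 -0.0933413   0.14      ]
top 0 None
side 0 None
```

Request:
{"method": "servo_tool", "body": {"deltas": [[[68, 0.006, -0.02, 0.005, 0], [68, 0.013, -0.038, 0.005, 0], [68, 0.013, -0.038, 0.005, 0], [68, 0.013, -0.038, 0.005, 0], [68, 0.013, -0.038, 0.005, 0], [68, 0.013, -0.038, 0.005, 0], [68, 0.013, -0.038, 0.005, 0], [68, 0.013, -0.038, 0.005, 0]]]}}

```text
time: 0.9
tool_pos: [0.3425, 0.2871, 0.285]
tool_rot: [-0.0, 0.2, 0.98, -0.0]
contact_force: [0.1, -0.2, 1.1]
gripper_width: 0.681
grasp_force: 0.0
```

Request:
{"method": "servo_tool", "body": {"deltas": [[[68, 0.013, -0.038, 0, 0], [68, 0.013, -0.038, 0, 0], [68, 0.013, -0.038, 0, 0], [68, 0.013, -0.038, 0, 0], [68, 0.013, -0.038, 0, 0], [68, 0.013, -0.038, 0, 0], [68, 0.013, -0.038, 0, 0], [68, 0.013, -0.038, 0, 0]]]}}

```text
time: 1.7
tool_pos: [0.4465, -0.0169, 0.2849]
tool_rot: [-0.0, 0.201, 0.98, 0.0]
contact_force: [1.0, -0.1, 0.8]
gripper_width: 0.676
grasp_force: 0.0
```

```bash
python3 - <<'E'
from h import *
s=manip.state(); print(s['time'],s['tool_pos'],s['tool_rot'],s['gripper_width'],s['joint_pos'],s['contact_force'],s['ft_torque'])
a=shot('top','top2.png');b=shot('side','side2.png')
for d in(a,b):
    R=cv2.Rodrigues(d['rvec'])[0]; p=R@s['tool_pos']+d['tvec'].ravel(); u,v=d['fx']*p[0]/p[2]+d['cx'],d['fy']*p[1]/p[2]+d['cy']; print('tcp px',u,v)
b=b['pixels'][:,:,::-1];a=a['pixels'][:,:,::-1]
r=lambda i,x,y:cv2.resize(i[y:y+130,x:x+100],None,fx=4,fy=4,interpolation=cv2.INTER_CUBIC)
cv2.imwrite('pics/z2.png',np.hstack([r(a,240,140),r(b,260,130)]))
E
```

```text
1.7 [ 0.44653979 -0.01692486  0.2849161 ] [-1.11348573e-04  2.00672424e-01  9.79658390e-01  6.91619639e-05] 0.6763760926608416 [-2.04787114e-01 -4.14489184e-01  1.95612572e+00  1.37772051e-04
  1.60017919e+00 -1.37149089e+00] [ 1.00559531 -0.05974617  0.79406323] [-0.01951831 -0.06511311  0.01894877]
tcp px 280.506410158415 201.32311413935918
tcp px 317.6098045206496 171.9007900083137
```

View pics/z2.png

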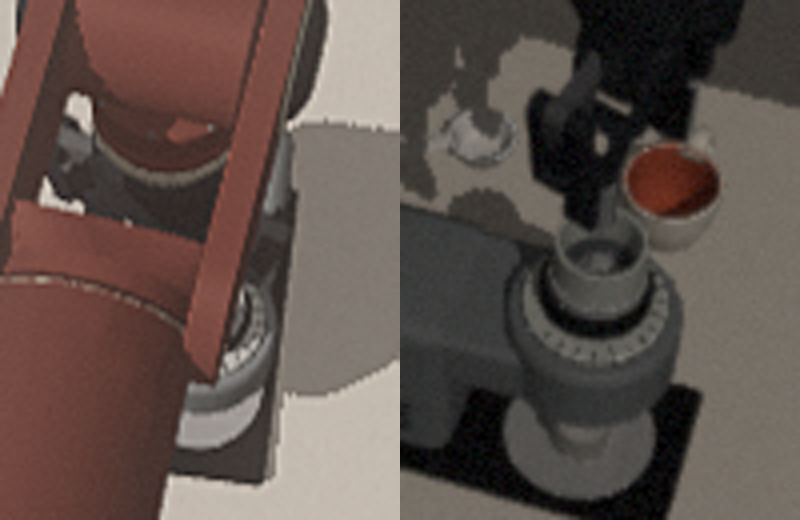

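```bash
python3 - <<'E'
from h import *
d=dict(np.load('pics/side2.npz'));Q=cloud(d);t=np.array([.4465,-.0169,.2849]);y=np.array([.393,.92,0]);x=np.array([-.92,.393,0])
D=Q-t; m=(np.linalg.norm(D[...,:2],axis=-1)<.08)&(Q[...,2]>.22)&(Q[...,2]<.34)
for sgn in(1,-1):
    k=m&(sgn*(D@y)>.02); P=D[k]; 
    o=np.argsort(P[:,2])[:25]; print(sgn,k.sum(),P[o][::3,2].round(4),'y',(P[o]@y)[::3].round(4),'x',(P[o]@x)[::3].round(4))
    vs,us=np.nonzero(k);print(us[o][:6],vs[o][:6])
E
```

```text
1 260 [-0.0075 -0.0042 -0.0025 -0.0011  0.0007  0.0009  0.0015  0.0022  0.0025] y [0.0335 0.0321 0.0361 0.034  0.0326 0.0307 0.0395 0.0319 0.0391] x [ 0.0045  0.0033  0.0038  0.0084  0.0053  0.0082 -0.0067  0.0047 -0.0049]
[309 310 309 309 310 312] [188 188 187 186 187 186]
-1 223 [-0.0105 -0.0076 -0.0073 -0.0062 -0.0055 -0.0047 -0.0033 -0.0023 -0.0016] y [-0.0335 -0.0331 -0.0306 -0.031  -0.0312 -0.0309 -0.0309 -0.0319 -0.0312] x [ 0.004  -0.0004 -0.0074 -0.0013 -0.008   0.0049  0.0068 -0.0024 -0.0063]
[329 325 324 327 327 322] [165 163 162 163 164 161]
```

Request:
{"method": "servo_tool", "body": {"deltas": [[[90, 0.004, -0.008, 0, 0], [90, 0.004, -0.008, 0, 0], [90, 0.003, -0.008, 0, 0], [90, 0, 0, -0.01, 0], [90, 0, 0, -0.012, 0], [90, 0, 0, -0.012, 0], [90, 0, 0, -0.012, 0], [90, 0, 0, -0.012, 0]]]}}

```text
time: 2.6
tool_pos: [0.4571, -0.0389, 0.2257]
tool_rot: [-0.001, 0.2, 0.98, 0.0]
contact_force: [-0.3, -0.5, 0.5]
gripper_width: 0.9
grasp_force: 0.0
```

Request:
{"method": "servo_tool", "body": {"deltas": [[[90, 0, 0, -0.012, 0], [90, 0, 0, -0.012, 0], [90, 0, 0, -0.012, 0], [90, 0, 0, -0.01, 0], [90, 0, 0, -0.01, 0], [90, 0, 0, -0.007, 0], [90, 0, 0, 0, 0], [80, 0, 0, 0, 0]]]}}

```text
time: 3.4
tool_pos: [0.4577, -0.0393, 0.1644]
tool_rot: [0.0, 0.201, 0.98, -0.0]
contact_force: [0.3, 0.1, 0.9]
gripper_width: 0.802
grasp_force: 0.0
```

Request:
{"method": "servo_tool", "body": {"deltas": [[[76, 0, -0.0015, 0, 0], [73, 0, 0, 0, 0], [72, 0, 0, 0, 0], [71, 0, 0, 0, 0], [70.5, 0, 0, 0, 0], [70, 0, 0, 0, 0], [70, 0, 0, 0, 0], [70, 0, 0, 0, 0]]]}}

```text
time: 4.2
tool_pos: [0.4575, -0.0408, 0.1643]
tool_rot: [-0.0, 0.201, 0.98, -0.0]
contact_force: [-0.9, 0.2, 1.2]
gripper_width: 0.701
grasp_force: 0.0
```

Request:
{"method": "servo_tool", "body": {"deltas": [[[69.5, 0, 0, 0, 0], [69, 0, 0, 0, 0], [68.5, 0, 0, 0, 0], [68, 0, 0, 0, 0], [68, 0, 0, 0, 0], [68, 0, 0, 0, 0], [68, 0, 0, 0, 0], [68, 0, 0, 0, 0]]]}}

```text
time: 5.0
tool_pos: [0.4574, -0.0413, 0.1645]
tool_rot: [-0.0, 0.201, 0.98, -0.001]
contact_force: [-3.3, -3.8, 3.4]
gripper_width: 0.683
grasp_force: 2.6
```

Request:
{"method": "servo_tool", "body": {"deltas": [[[67, -0.0002, -0.0004, 0, 0], [66, 0, 0, 0, 0], [66, 0, 0, 0, 0], [66, 0, 0, 0, 0], [66, 0, 0, 0, 0], [66, 0, 0, 0, 0], [66, 0, 0, 0, 0], [66, 0, 0, 0, 0]]]}}

```text
time: 5.8
tool_pos: [0.4573, -0.0415, 0.1649]
tool_rot: [-0.0, 0.201, 0.98, -0.001]
contact_force: [-4.0, -3.5, 5.0]
gripper_width: 0.665
grasp_force: 19.5
```

```bash
python3 -c "
from h import *
s=manip.state();print(s['tool_pos'],s['contact_force'],s['ft_torque'],s['gripper_width'],s['grasp_force'])"
```

```text
[ 0.45732103 -0.04154242  0.16486323] [-4.00659374 -3.5067612   5.04269207] [-0.74630848  0.74545441 -0.12939883] 0.6645852754608493 19.48004791047424
```

Request:
{"method": "servo_tool", "body": {"deltas": [[[66.4, -0.0001, -0.0002, 0, 0], [66.4, 0, 0, 0, -0.5], [66.4, 0, 0, 0, -1], [66.4, 0, 0, 0, -1], [66.4, 0, 0, 0, -1], [66.4, 0, 0, 0, -1], [66.4, 0, 0, 0, -1], [66.4, 0, 0, 0, -0.5]]]}}

```text
time: 6.6
tool_pos: [0.4573, -0.0415, 0.1649]
tool_rot: [0.0, 0.251, 0.968, -0.0]
contact_force: [-3.6, -3.4, 5.7]
gripper_width: 0.663
grasp_force: 18.2
```

```bash
cat > s.py <<'E'
from h import *
s=manip.state();q=s['tool_rot'];print(s['time'],s['tool_pos'].round(5),'F',s['contact_force'].round(2),'M',s['ft_torque'].round(3),s['gripper_width'],s['grasp_force'],'yaw',np.degrees(2*np.arctan2(q[1],q[2])))
E
python3 s.py
```

```text
6.6 [ 0.45734 -0.04152  0.16486] F [-3.6  -3.43  5.68] M [-0.625  0.729  0.287] 0.6634747751568395 18.233628152520396 yaw 29.09311956290069
```

Request:
{"method": "servo_tool", "body": {"deltas": [[[66.4, 0, 0, 0, -1], [66.4, 0, 0, 0, -2], [66.4, 0, 0, 0, -3], [66.4, 0, 0, 0, -3], [66.4, 0, 0, 0, -3], [66.4, 0, 0, 0, -3], [66.4, 0, 0, 0, -2], [66.4, 0, 0, 0, -1]]]}}

```text
time: 7.4
tool_pos: [0.4574, -0.0414, 0.1648]
tool_rot: [0.0, 0.4, 0.917, -0.0]
contact_force: [-2.6, -2.7, 5.1]
gripper_width: 0.664
grasp_force: 18.2
```

```bash
python3 s.py
```

```text
7.4 [ 0.45742 -0.0414   0.16485] F [-2.65 -2.74  5.13] M [-0.637  0.744  0.244] 0.6643777351921771 18.21489410038339 yaw 47.12040199024527
```

Request:
{"method": "servo_tool", "body": {"deltas": [[[66.8, 0, 0, 0, -0.5], [66.8, 0, 0, 0, -0.5], [66.8, 0, 0, 0, -0.5], [66.8, 0, 0, 0, -0.5], [66.8, 0, 0, 0, -0.5], [66.8, 0, 0, 0, -0.5], [66.8, 0, 0, 0, -0.5], [66.8, 0, 0, 0, -0.5]]]}}

```text
time: 8.2
tool_pos: [0.4574, -0.0414, 0.1647]
tool_rot: [0.0, 0.431, 0.902, 0.0]
contact_force: [-2.7, -1.7, 4.6]
gripper_width: 0.67
grasp_force: 11.5
```

```bash
python3 s.py
```

```text
8.2 [ 0.45744 -0.04137  0.16473] F [-2.73 -1.67  4.57] M [-0.544  0.718  0.339] 0.6701819626556647 11.453411115508061 yaw 51.10898773124532
```

Request:
{"method": "servo_tool", "body": {"deltas": [[[66.6, 0, 0, 0, -0.3], [66.6, 0, 0, 0, -0.3], [66.6, 0, 0, 0, -0.3], [66.6, 0, 0, 0, -0.3], [66.6, 0, 0, 0, -0.3], [66.6, 0, 0, 0, -0.3], [66.6, 0, 0, 0, -0.3], [66.6, 0, 0, 0, -0.3]]]}}

```text
time: 9.0
tool_pos: [0.4575, -0.0413, 0.1647]
tool_rot: [0.0, 0.45, 0.893, 0.0]
contact_force: [-3.2, -2.3, 5.3]
gripper_width: 0.672
grasp_force: 11.5
```

```bash
python3 s.py
```

```text
9.0 [ 0.45746 -0.04134  0.16473] F [-3.21 -2.28  5.32] M [-0.522  0.678  0.326] 0.671747723577821 11.453797895810567 yaw 53.498360062653234
```

Request:
{"method": "servo_tool", "body": {"deltas": [[[66.3, 0, 0, 0, -0.3], [66.3, 0, 0, 0, -0.3], [66.3, 0, 0, 0, -0.3], [66.3, 0, 0, 0, -0.3], [66.3, 0, 0, 0, -0.3], [66.3, 0, 0, 0, -0.3], [66.3, 0, 0, 0, -0.3], [66.3, 0, 0, 0, -0.3]]]}}

```text
time: 9.8
tool_pos: [0.4575, -0.0413, 0.1648]
tool_rot: [0.0, 0.469, 0.883, 0.0]
contact_force: [-2.9, -1.8, 5.3]
gripper_width: 0.665
grasp_force: 15.2
```

```bash
python3 s.py
```

```text
9.8 [ 0.45746 -0.04134  0.16476] F [-2.86 -1.79  5.26] M [-0.548  0.705  0.288] 0.6650704710586978 15.170591705536935 yaw 55.89815272649202
```

Request:
{"method": "servo_tool", "body": {"deltas": [[[66.3, 0, 0, 0, -0.3], [66.3, 0, 0, 0, -0.3], [66.3, 0, 0, 0, -0.3], [66.3, 0, 0, 0, -0.3], [66.3, 0, 0, 0, -0.3], [66.3, 0, 0, 0, -0.3], [66.3, 0, 0, 0, -0.3], [66.3, 0, 0, 0, -0.3]]]}}

```text
time: 10.6
tool_pos: [0.4575, -0.0413, 0.1648]
tool_rot: [0.0, 0.487, 0.873, 0.0]
contact_force: [-2.0, -1.7, 4.5]
gripper_width: 0.67
grasp_force: 15.2
```

```bash
python3 s.py
```

```text
10.6 [ 0.45749 -0.04132  0.16481] F [-2.04 -1.65  4.53] M [-0.488  0.756  0.326] 0.6695218048784776 15.169391701638233 yaw 58.29587661923439
```

Request:
{"method": "servo_tool", "body": {"deltas": [[[66.3, 0, 0, 0, -0.3], [66.3, 0, 0, 0, -0.3], [66.3, 0, 0, 0, -0.3], [66.3, 0, 0, 0, -0.3], [66.3, 0, 0, 0, -0.3], [66.3, 0, 0, 0, -0.3], [66.3, 0, 0, 0, -0.3], [66.3, 0, 0, 0, -0.3]]]}}

```text
time: 11.4
tool_pos: [0.4575, -0.0413, 0.1648]
tool_rot: [0.0, 0.505, 0.863, 0.0]
contact_force: [-3.0, -1.8, 5.6]
gripper_width: 0.664
grasp_force: 15.2
```

```bash
python3 s.py
```

```text
11.4 [ 0.45748 -0.04131  0.16481] F [-3.05 -1.83  5.61] M [-0.535  0.697  0.29 ] 0.664236321798203 15.168006940511987 yaw 60.698795351829446
```

Request:
{"method": "servo_tool", "body": {"deltas": [[[66.3, 0, 0, 0, -0.3], [66.3, 0, 0, 0, -0.3], [66.3, 0, 0, 0, -0.3], [66.3, 0, 0, 0, -0.3], [66.3, 0, 0, 0, -0.3], [66.3, 0, 0, 0, -0.3], [66.3, 0, 0, 0, -0.3], [66.3, 0, 0, 0, -0.3]]]}}

```text
time: 12.2
tool_pos: [0.4575, -0.0413, 0.1647]
tool_rot: [0.0, 0.523, 0.852, 0.0]
contact_force: [-2.5, -2.0, 5.2]
gripper_width: 0.667
grasp_force: 14.5
```

```bash
python3 s.py
```

```text
12.2 [ 0.45746 -0.04129  0.16472] F [-2.49 -1.99  5.24] M [-0.483  0.58   0.609] 0.6666618994580408 14.535426517031738 yaw 63.07386759867033
```

Request:
{"method": "servo_tool", "body": {"deltas": [[[66.3, 0, 0, 0, 0.1], [66.3, 0, 0, 0, 0.1], [66.3, 0, 0, 0, 0.1], [66.3, 0, 0, 0, 0.1], [66.3, 0, 0, 0, 0], [66.3, 0, 0, 0, 0], [66.3, 0, 0, 0, 0], [66.3, 0, 0, 0, 0]]]}}

```text
time: 13.0
tool_pos: [0.4575, -0.0413, 0.1648]
tool_rot: [0.0, 0.521, 0.854, 0.0]
contact_force: [-1.9, -2.1, 5.4]
gripper_width: 0.667
grasp_force: 14.9
```

```bash
python3 s.py
```

```text
13.0 [ 0.45752 -0.04134  0.16475] F [-1.87 -2.11  5.37] M [-0.476  0.619 -0.058] 0.6668691321464658 14.890559674822725 yaw 62.76375772409322
```

Request:
{"method": "servo_tool", "body": {"deltas": [[[66.3, 0, 0, 0, 0.3], [66.3, 0, 0, 0, 0.3], [66.3, 0, 0, 0, 0.3], [66.3, 0, 0, 0, 0.3], [66.3, 0, 0, 0, 0.3], [66.3, 0, 0, 0, 0.3], [66.3, 0, 0, 0, 0.2], [66.3, 0, 0, 0, 0]]]}}

```text
time: 13.8
tool_pos: [0.4575, -0.0413, 0.1647]
tool_rot: [0.0, 0.506, 0.863, 0.0]
contact_force: [-2.6, -1.7, 4.2]
gripper_width: 0.665
grasp_force: 15.1
```

```bash
python3 s.py
```

```text
13.8 [ 0.45749 -0.04129  0.16472] F [-2.62 -1.72  4.25] M [-0.435  0.615 -0.222] 0.6650313587788336 15.053944888932165 yaw 60.79570932820196
```

Request:
{"method": "servo_tool", "body": {"deltas": [[[66.3, 0, 0, 0, -0.2], [66.3, 0, 0, 0, -0.2], [66.3, 0, 0, 0, -0.2], [66.3, 0, 0, 0, -0.2], [66.3, 0, 0, 0, 0], [66.3, 0, 0, 0, 0], [66.3, 0, 0, 0, 0], [66.3, 0, 0, 0, 0]]]}}

```text
time: 14.6
tool_pos: [0.4575, -0.0413, 0.1647]
tool_rot: [0.0, 0.511, 0.859, 0.0]
contact_force: [-2.8, -2.4, 5.1]
gripper_width: 0.668
grasp_force: 14.6
```

```bash
python3 s.py
```

```text
14.6 [ 0.45752 -0.04129  0.16474] F [-2.75 -2.36  5.1 ] M [-0.45   0.611  0.233] 0.6676731526250009 14.61386861243227 yaw 61.499261283415365
```

Request:
{"method": "servo_tool", "body": {"deltas": [[[66.3, 0, 0, 0, -0.1], [66.3, 0, 0, 0, -0.1], [66.3, 0, 0, 0, -0.1], [66.3, 0, 0, 0, -0.1], [66.3, 0, 0, 0, 0], [66.3, 0, 0, 0, 0], [66.3, 0, 0, 0, 0], [66.3, 0, 0, 0, 0]]]}}

```text
time: 15.4
tool_pos: [0.4575, -0.0413, 0.1647]
tool_rot: [0.0, 0.514, 0.858, 0.0]
contact_force: [-2.9, -2.6, 5.3]
gripper_width: 0.668
grasp_force: 14.6
```

```bash
python3 s.py
```

```text
15.4 [ 0.4575  -0.04129  0.16473] F [-2.87 -2.64  5.34] M [-0.41   0.621  0.277] 0.668112659409115 14.602044616331114 yaw 61.89525284172663
```

Request:
{"method": "servo_tool", "body": {"deltas": [[[66.3, 0, 0, 0, -0.1], [66.3, 0, 0, 0, -0.1], [66.3, 0, 0, 0, -0.1], [66.3, 0, 0, 0, -0.1], [66.3, 0, 0, 0, 0], [66.3, 0, 0, 0, 0], [66.3, 0, 0, 0, 0], [66.3, 0, 0, 0, 0]]]}}

```text
time: 16.2
tool_pos: [0.4575, -0.0413, 0.1647]
tool_rot: [0.0, 0.517, 0.856, 0.0]
contact_force: [-2.9, -2.0, 5.2]
gripper_width: 0.663
grasp_force: 14.6
```

```bash
python3 s.py
```

```text
16.2 [ 0.45753 -0.04128  0.16473] F [-2.85 -2.03  5.18] M [-0.431  0.58   0.277] 0.6631860984854271 14.601237865135772 yaw 62.294239274686795
```

Request:
{"method": "servo_tool", "body": {"deltas": [[[66.3, 0, 0, 0, -0.1], [66.3, 0, 0, 0, -0.1], [66.3, 0, 0, 0, -0.1], [66.3, 0, 0, 0, -0.1], [66.3, 0, 0, 0, 0], [66.3, 0, 0, 0, 0], [66.3, 0, 0, 0, 0], [66.3, 0, 0, 0, 0]]]}}

```text
time: 17.0
tool_pos: [0.4575, -0.0413, 0.1647]
tool_rot: [0.0, 0.52, 0.854, 0.0]
contact_force: [-2.7, -1.6, 4.5]
gripper_width: 0.668
grasp_force: 14.6
```

```bash
python3 s.py
```

```text
17.0 [ 0.4575  -0.04129  0.16472] F [-2.68 -1.61  4.53] M [-0.512  0.606  0.275] 0.6675812384373239 14.600758704691543 yaw 62.69714207398239
```

Request:
{"method": "servo_tool", "body": {"deltas": [[[66.3, 0, 0, 0, -0.1], [66.3, 0, 0, 0, -0.1], [66.3, 0, 0, 0, -0.1], [66.3, 0, 0, 0, 0], [66.3, 0, 0, 0, 0], [66.3, 0, 0, 0, 0], [66.3, 0, 0, 0, 0], [66.3, 0, 0, 0, 0]]]}}

```text
time: 17.8
tool_pos: [0.4575, -0.0413, 0.1647]
tool_rot: [0.0, 0.522, 0.853, 0.0]
contact_force: [-2.3, -1.9, 5.7]
gripper_width: 0.665
grasp_force: 14.5
```

```bash
python3 s.py
```

```text
17.8 [ 0.45751 -0.04131  0.16471] F [-2.34 -1.89  5.71] M [-0.481  0.573  0.398] 0.6649467952016325 14.533359575725626 yaw 62.98088910084009
```

Request:
{"method": "servo_tool", "body": {"deltas": [[[65.5, 0, 0, 0, 0.4], [65.5, 0, 0, 0, 1], [65.5, 0, 0, 0, 2], [65.5, 0, 0, 0, 3], [65.5, 0, 0, 0, 3], [65.5, 0, 0, 0, 3], [65.5, 0, 0, 0, 3], [65.5, 0, 0, 0, 3]]]}}

```text
time: 18.6
tool_pos: [0.4574, -0.0414, 0.1649]
tool_rot: [0.0, 0.379, 0.925, 0.0]
contact_force: [-3.9, -2.4, 6.8]
gripper_width: 0.662
grasp_force: 26.4
```

```bash
python3 s.py
```

```text
18.6 [ 0.45739 -0.04138  0.16486] F [-3.89 -2.43  6.82] M [-0.561  0.778 -0.313] 0.661562754702545 26.39350297919009 yaw 44.57899754599577
```

Request:
{"method": "servo_tool", "body": {"deltas": [[[65.5, 0, 0, 0, 3], [65.5, 0, 0, 0, 3], [65.5, 0, 0, 0, 3], [65.5, 0, 0, 0, 3], [65.5, 0, 0, 0, 3], [65.5, 0, 0, 0, 3], [65.5, 0, 0, 0, 3], [65.5, 0, 0, 0, 3]]]}}

```text
time: 19.4
tool_pos: [0.4573, -0.0416, 0.1649]
tool_rot: [0.0, 0.179, 0.984, -0.0]
contact_force: [-4.7, -3.8, 6.4]
gripper_width: 0.662
grasp_force: 26.4
```

Request:
{"method": "servo_tool", "body": {"deltas": [[[65.5, 0, 0, 0, 2], [65.5, 0, 0, 0, 0.5], [65.5, 0, 0, 0, 0.5], [65.5, 0, 0, 0, 0], [65.5, 0, 0, 0, 0], [65.5, 0, 0, 0, 0], [65.5, 0, 0, 0, 0], [65.5, 0, 0, 0, 0]]]}}

```text
time: 20.2
tool_pos: [0.4573, -0.0416, 0.1649]
tool_rot: [0.0, 0.154, 0.988, -0.0]
contact_force: [-5.3, -2.4, 7.5]
gripper_width: 0.662
grasp_force: 26.4
```

```bash
python3 s.py
```

```text
20.2 [ 0.4573  -0.04157  0.16488] F [-5.27 -2.42  7.45] M [-0.604  0.811 -0.235] 0.6615792405962995 26.389045256073587 yaw 17.688027995442106
```

Request:
{"method": "servo_tool", "body": {"deltas": [[[67, 0, 0, 0, 0], [69, 0, 0, 0, 0], [72, 0, 0, 0, 0], [78, 0, 0, 0, 0], [84, 0, 0, 0, 0], [90, 0, 0, 0, 0], [90, 0, 0, 0.005, 0], [90, 0, 0, 0.015, 0]]]}}

```text
time: 21.0
tool_pos: [0.4562, -0.041, 0.1834]
tool_rot: [-0.002, 0.153, 0.988, 0.0]
contact_force: [0.1, -0.1, -0.2]
gripper_width: 0.9
grasp_force: 0.0
```

Request:
{"method": "servo_tool", "body": {"deltas": [[[90, 0, 0, 0.02, 0], [90, 0, 0, 0.02, 0], [90, 0, 0, 0.02, 0], [90, 0, 0.01, 0.02, 0], [80, 0, 0.03, 0, 0], [70, -0.001, 0.04, 0, 0], [60, -0.001, 0.04, 0, 0], [60, -0.001, 0.04, 0, 0]]]}}

```text
time: 21.8
tool_pos: [0.4544, 0.1201, 0.2662]
tool_rot: [0.001, 0.154, 0.988, 0.0]
contact_force: [0.8, 0.7, 0.2]
gripper_width: 0.6
grasp_force: 0.0
```

```bash
python3 s.py; python3 - <<'E'
from h import *
d=dict(np.load('pics/top1.npz'));P=cloud(d)
m=(abs(P[...,0]-.4457)<.08)&(abs(P[...,1]-.2757)<.09)&(P[...,2]>.02)&(np.hypot(P[...,0]-.4457,P[...,1]-.2757)>.032)
Q=P[m];print(len(Q));o=np.argsort(np.hypot(Q[:,0]-.4457,Q[:,1]-.2757))[:8];print(Q[o].round(3).tolist())
a=shot('top','top3.png')['pixels'][:,:,::-1];b=shot('side','side3.png')['pixels'][:,:,::-1]
r=lambda i,x,y:cv2.resize(i[y:y+75,x:x+50],None,fx=8,fy=8,interpolation=cv2.INTER_CUBIC)
cv2.imwrite('pics/z3.png',np.hstack([r(a,268,190),r(b,285,175)]))
E
```

```text
21.8 [0.45443 0.12007 0.26622] F [0.76 0.71 0.16] M [ 0.015 -0.045 -0.014] 0.5999447098116948 0.0 yaw 17.66775213820513
1977
[[0.5, 0.294, 0.694], [0.498, 0.3, 0.691], [0.503, 0.285, 0.683], [0.501, 0.293, 0.69], [0.503, 0.285, 0.693], [0.499, 0.298, 0.689], [0.499, 0.299, 0.693], [0.502, 0.292, 0.689]]
```

View pics/z3.png

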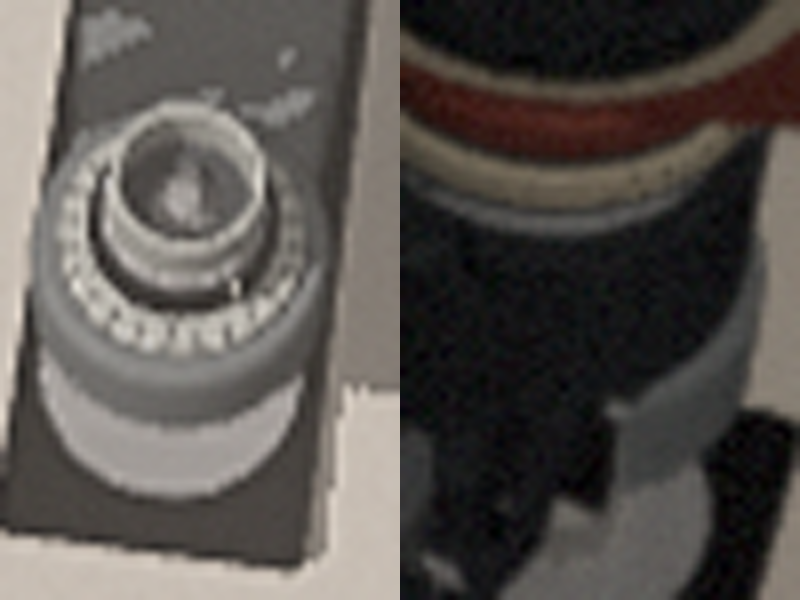

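Request:
{"method": "servo_tool", "body": {"deltas": [[[60, -0.002, 0.038, 0, 0], [60, -0.002, 0.038, 0, 0], [60, -0.002, 0.038, 0, 0], [60, -0.002, 0.03, -0.02, 0], [60, 0, 0.012, -0.03, 0], [60, 0, 0, -0.03, 0], [60, 0, 0, -0.03, 0], [60, 0, 0, -0.03, 0]]]}}

```text
time: 22.7
tool_pos: [0.4471, 0.2743, 0.1245]
tool_rot: [0.001, 0.153, 0.988, 0.0]
contact_force: [0.1, -0.7, 0.2]
gripper_width: 0.601
grasp_force: 0.0
```

```bash
python3 s.py
```

```text
22.7 [0.44711 0.27434 0.1245 ] F [ 0.06 -0.67  0.21] M [ 0.006 -0.006  0.   ] 0.6006233611687652 0.0 yaw 17.64267681972868
```

Request:
{"method": "servo_tool", "body": {"deltas": [[[60, -0.001, 0.001, -0.02, 0], [60, 0, 0, -0.02, 0], [60, 0, 0, -0.018, 0], [60, 0, 0, -0.014, 0], [60, 0, 0, -0.009, 0], [60, 0, 0, -0.005, 0], [60, 0, 0, 0, 0], [60, 0, 0, 0, 0]]]}}

```text
time: 23.5
tool_pos: [0.4459, 0.2759, 0.0391]
tool_rot: [0.001, 0.153, 0.988, 0.0]
contact_force: [0.0, 0.2, -0.4]
gripper_width: 0.601
grasp_force: 0.0
```

Request:
{"method": "servo_tool", "body": {"deltas": [[[50, 0, 0, 0, 0], [42, 0, 0, 0, 0], [36, 0, 0, 0, 0], [33, 0, 0, 0, 0], [30, 0, 0, 0, 0], [28, 0, 0, 0, 0], [26, 0, 0, 0, 0], [25, 0, 0, 0, 0]]]}}

```text
time: 24.3
tool_pos: [0.4452, 0.2756, 0.0383]
tool_rot: [-0.0, 0.153, 0.988, -0.0]
contact_force: [-1.0, 0.1, 0.1]
gripper_width: 0.251
grasp_force: 4.4
```

Request:
{"method": "servo_tool", "body": {"deltas": [[[24, 0, 0, 0, 0], [23, 0, 0, 0, 0], [22, 0, 0, 0, 0], [22, 0, 0, 0, 0], [22, 0, 0, 0, 0], [22, 0, 0, 0, 0], [22, 0, 0, 0, 0], [22, 0, 0, 0, 0]]]}}

```text
time: 25.1
tool_pos: [0.4453, 0.2757, 0.0385]
tool_rot: [0.0, 0.153, 0.988, 0.0]
contact_force: [-1.6, -0.5, 4.1]
gripper_width: 0.23
grasp_force: 40.7
```

```bash
python3 s.py; python3 - <<'E'
from h import *
a=shot('top','top4.png')['pixels'][:,:,::-1];b=shot('side','side4.png')['pixels'][:,:,::-1]
r=lambda i,x,y:cv2.resize(i[y:y+80,x:x+80],None,fx=5,fy=5,interpolation=cv2.INTER_CUBIC)
cv2.imwrite('pics/z4.png',np.hstack([r(a,130,195),r(b,240,335)]))
E
```

```text
25.1 [0.44533 0.27565 0.0385 ] F [-1.55 -0.53  4.14] M [-0.185  0.356 -0.017] 0.229828869416008 40.71248344320338 yaw 17.633879214779697
```

View pics/z4.png

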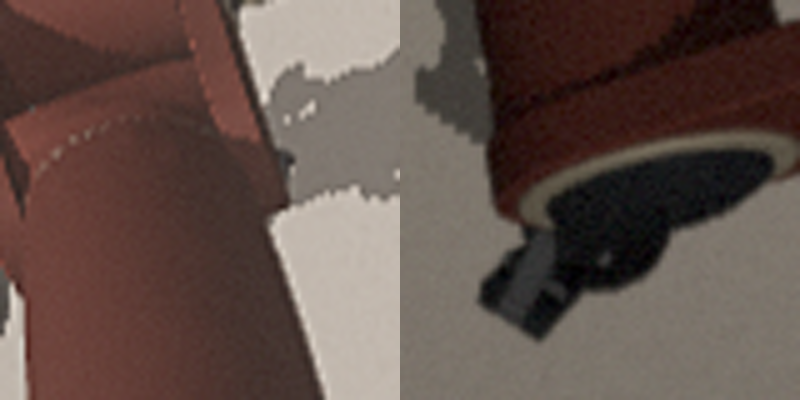

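Request:
{"method": "servo_tool", "body": {"deltas": [[[22, 0, 0, 0.005, 0], [22, 0, 0, 0.015, 0], [22, 0, 0, 0.03, 0], [22, 0, 0, 0.04, 0], [22, 0, 0, 0.04, 0], [22, 0, 0, 0.04, 0], [22, 0, -0.01, 0.04, 0], [22, 0.001, -0.02, 0.03, 0]]]}}

```text
time: 26.0
tool_pos: [0.4465, 0.2462, 0.2825]
tool_rot: [0.002, 0.152, 0.988, 0.001]
contact_force: [-0.3, -0.7, -0.7]
gripper_width: 0.23
grasp_force: 40.4
```

Request:
{"method": "servo_tool", "body": {"deltas": [[[22, 0.001, -0.035, 0, 0], [22, 0.002, -0.04, 0, 0], [22, 0.002, -0.04, 0, 0], [22, 0.002, -0.04, 0, 0], [22, 0.002, -0.04, 0, 0], [22, 0.001, -0.035, 0, 0], [22, 0.001, -0.025, 0, 0], [22, 0, -0.012, 0, 0]]]}}

```text
time: 26.8
tool_pos: [0.4571, -0.0231, 0.2791]
tool_rot: [0.001, 0.155, 0.988, -0.0]
contact_force: [0.3, 0.0, 0.2]
gripper_width: 0.229
grasp_force: 40.4
```

```bash
python3 s.py
```

```text
26.8 [ 0.45713 -0.02313  0.27906] F [0.33 0.04 0.15] M [-0.018  0.014 -0.032] 0.22907522761417337 40.44032467994839 yaw 17.77894805922638
```

Request:
{"method": "servo_tool", "body": {"deltas": [[[22, 0, -0.01, 0, 0], [22, 0, -0.007, 0, 0], [22, 0, -0.003, 0, 0], [22, 0, 0, -0.01, 0], [22, 0, 0, -0.01, 0], [22, 0, 0, -0.005, 0], [22, 0, 0, 0, 0], [22, 0, 0, 0, 0]]]}}

```text
time: 27.6
tool_pos: [0.4572, -0.0411, 0.2529]
tool_rot: [-0.0, 0.153, 0.988, 0.0]
contact_force: [-0.4, -0.4, -0.8]
gripper_width: 0.234
grasp_force: 40.4
```

```bash
python3 s.py; python3 - <<'E'
from h import *
a=shot('top','top5.png');b=shot('side','side5.png')
P=cloud(b);v,u=np.mgrid[:420,:560]
m=(np.hypot(P[...,0]-.457,P[...,1]+.0415)<.04)&(P[...,2]>.215)&(P[...,2]<.26)
print(np.histogram(P[m][:,2],bins=np.arange(.215,.261,.003)))
f=m&(P[...,2]<.243);print(cv2.minEnclosingCircle(P[f][:,:2].astype(np.float32)),P[f][:,:].mean(0))
r=lambda i,x,y:cv2.resize(i['pixels'][y:y+80,x:x+80,::-1],None,fx=5,fy=5,interpolation=cv2.INTER_CUBIC)
cv2.imwrite('pics/z5.png',np.hstack([r(a,250,170),r(b,270,140)]))
E
```

```text
27.6 [ 0.45715 -0.04111  0.25295] F [-0.39 -0.36 -0.75] M [ 0.009  0.008 -0.009] 0.23404709645171812 40.44052129145712 yaw 17.608852501228974
(array([  0,   0,   0,   0,   2,  32, 234,  39,   2,   6,  12,  17,  27,
        16,  18]), array([0.215, 0.218, 0.221, 0.224, 0.227, 0.23 , 0.233, 0.236, 0.239,
       0.242, 0.245, 0.248, 0.251, 0.254, 0.257, 0.26 ]))
((0.4581550359725952, -0.03925073891878128), 0.02752470225095749) [ 0.45489485 -0.02990364  0.2345839 ]
```

View pics/z5.png

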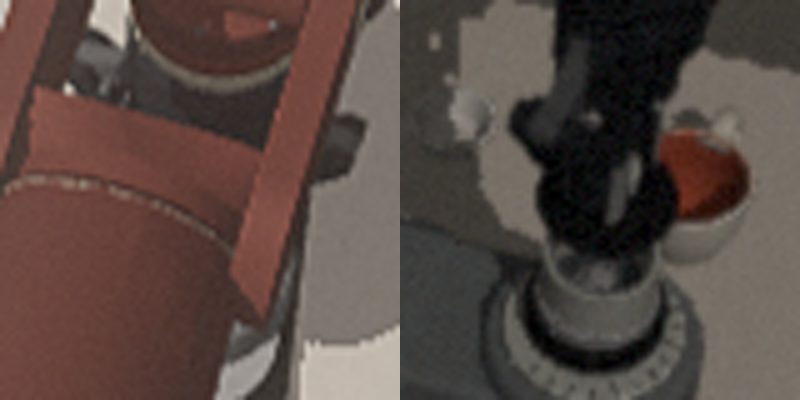

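Request:
{"method": "servo_tool", "body": {"deltas": [[[22, 0, -0.0003, -0.004, 0], [22, 0, 0, -0.005, 0], [22, 0, 0, -0.005, 0], [22, 0, 0, -0.004, 0], [22, 0, 0, -0.003, 0], [22, 0, 0, -0.003, 0], [22, 0, 0, -0.002, 0], [22, 0, 0, -0.001, 0]]]}}

```text
time: 28.5
tool_pos: [0.4572, -0.0417, 0.2261]
tool_rot: [-0.0, 0.153, 0.988, 0.0]
contact_force: [0.5, -0.1, -0.9]
gripper_width: 0.23
grasp_force: 40.4
```

```bash
python3 s.py
```

```text
28.5 [ 0.4572  -0.04167  0.22606] F [ 0.55 -0.05 -0.89] M [ 0.006 -0.03   0.021] 0.2302275019571143 40.439355075359344 yaw 17.63717804332016
```

Request:
{"method": "servo_tool", "body": {"deltas": [[[22, 0, 0, -0.001, 0], [22, 0, 0, -0.001, 0], [22, 0, 0, -0.0005, 0], [22, 0, 0, -0.0005, 0], [22, 0, 0, -0.0003, 0], [22, 0, 0, 0, 0], [22, 0, 0, 0, 0], [22, 0, 0, 0, 0]]]}}

```text
time: 29.3
tool_pos: [0.4573, -0.0417, 0.223]
tool_rot: [0.0, 0.153, 0.988, -0.0]
contact_force: [0.4, 0.3, -0.7]
gripper_width: 0.23
grasp_force: 40.4
```

```bash
python3 s.py
```

```text
29.3 [ 0.45727 -0.0417   0.22302] F [ 0.44  0.27 -0.68] M [-0.001 -0.017  0.009] 0.23027090481777054 40.44042939785868 yaw 17.634941211274235
```

Request:
{"method": "servo_tool", "body": {"deltas": [[[22, 0, 0, -0.0003, 0], [22, 0, 0, -0.0003, 0], [22, 0, 0, -0.0003, 0], [22, 0, 0, -0.0003, 0], [22, 0, 0, -0.0003, 0], [22, 0, 0, 0, 0], [22, 0, 0, 0, 0], [22, 0, 0, 0, 0]]]}}

```text
time: 30.1
tool_pos: [0.4573, -0.0417, 0.2215]
tool_rot: [0.0, 0.153, 0.988, -0.0]
contact_force: [-0.3, -0.1, -0.4]
gripper_width: 0.229
grasp_force: 40.5
```

```bash
python3 s.py
```

```text
30.1 [ 0.45727 -0.04169  0.22153] F [-0.34 -0.1  -0.39] M [-0.003 -0.007  0.013] 0.2288631434409077 40.458108759485185 yaw 17.63701951155791
```

Request:
{"method": "servo_tool", "body": {"deltas": [[[22, 0, 0, -0.0002, 0], [22, 0, 0, -0.0002, 0], [22, 0, 0, -0.0002, 0], [22, 0, 0, -0.0002, 0], [22, 0, 0, 0, 0], [22, 0, 0, 0, 0], [22, 0, 0, 0, 0], [22, 0, 0, 0, 0]]]}}

```text
time: 30.9
tool_pos: [0.4573, -0.0417, 0.2215]
tool_rot: [0.0, 0.153, 0.988, -0.0]
contact_force: [-2.7, 0.5, 5.3]
gripper_width: 0.228
grasp_force: 41.0
```

Request:
{"method": "servo_tool", "body": {"deltas": [[[24, 0, 0, 0, 0], [26, 0, 0, 0, 0], [30, 0, 0, 0, 0], [40, 0, 0, 0, 0], [52, 0, 0, 0, 0], [60, 0, 0, 0, 0], [60, 0, 0, 0.005, 0], [60, 0, 0, 0.01, 0]]]}}

```text
time: 31.7
tool_pos: [0.4568, -0.0416, 0.2354]
tool_rot: [-0.001, 0.153, 0.988, 0.0]
contact_force: [0.2, 0.2, 0.6]
gripper_width: 0.604
grasp_force: 0.0
```

Request:
{"method": "servo_tool", "body": {"deltas": [[[60, 0, 0, 0.02, 0], [60, 0, 0, 0.03, 0], [60, 0, 0.01, 0.03, 0], [60, 0, 0.03, 0.02, 0], [60, -0.005, 0.04, 0, 0], [60, -0.01, 0.04, 0, 0], [60, -0.01, 0.04, 0, 0], [60, -0.01, 0.04, 0, 0]]]}}

```text
time: 32.5
tool_pos: [0.4218, 0.1598, 0.3371]
tool_rot: [0.001, 0.153, 0.988, 0.0]
contact_force: [0.7, -0.7, -0.2]
gripper_width: 0.6
grasp_force: 0.0
```

Request:
{"method": "servo_tool", "body": {"deltas": [[[60, -0.01, 0.04, 0, 0], [60, -0.01, 0.04, 0, 0], [60, -0.01, 0.04, 0, 0], [60, -0.01, 0.03, 0, 0], [60, 0, 0.01, 0, 0], [60, 0, 0, 0, 0], [60, 0, 0, 0, 0], [60, 0, 0, 0, 0]]]}}

```text
time: 33.3
tool_pos: [0.3828, 0.3173, 0.336]
tool_rot: [0.0, 0.154, 0.988, -0.0]
contact_force: [0.2, -0.5, -0.6]
gripper_width: 0.599
grasp_force: 0.0
```

```bash
python3 s.py; python3 - <<'E'
from h import *
a=shot('top','top6.png');b=shot('side','side6.png')
for d in(a,b):
    P=cloud(d);r=np.hypot(P[...,0]-.4572,P[...,1]+.041);Z=P[...,2]
    m=(r<.03)&(Z>.193)&(Z<.211); print(cv2.minEnclosingCircle(P[m][:,:2].astype(np.float32)),np.median(Z[m]),'knob',Z[(r<.011)&(Z<.24)].max())
r=lambda i,x,y:cv2.resize(i['pixels'][y:y+80,x:x+80,::-1],None,fx=5,fy=5,interpolation=cv2.INTER_CUBIC)
cv2.imwrite('pics/z6.png',np.hstack([r(a,250,180),r(b,270,160)]))
E
```

```text
33.3 [0.38284 0.31727 0.33598] F [ 0.17 -0.48 -0.63] M [-0.042  0.014 -0.022] 0.5987208072493092 0.0 yaw 17.739393171487734
((0.4570111036300659, -0.04204367846250534), 0.028128139674663544) 0.20276976402732969 knob 0.2282222395819227
((0.47107434272766113, -0.04979662597179413), 0.020255936309695244) 0.2027654133438108 knob 0.2253555567619831
```

View pics/z6.png

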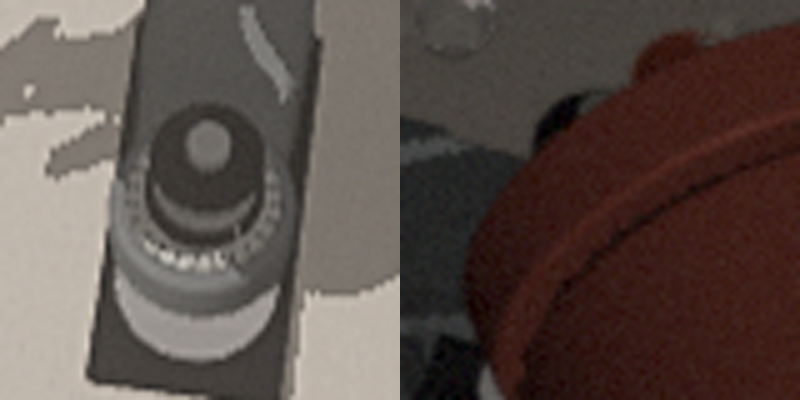

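The top view shows the lid sitting centred and level on the neck, with the knob at about crop pixel (208,143). The flange top is at 0.2028 m, where 0.2025 m is fully home, so I'm handing the job in.

```bash
python3 -c "
from plant import manip
print(manip.job_done())"
```

```text
the job is handed in; nothing more can be done
None
```

The collar was turned clockwise to the burr contact, felt as a rise in torque that peaked at about 0.6 N m (about 0.3 beyond its drag), then backed off 45°. The lid is fully home by depth reading, and the job was handed in at about 33 s; no verdict came back.

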